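Rear filter holder from the crowded hook into the lamp

TASK

The filter holder we need hangs rearmost on the crowded hook. First move the two holders in front of it over to the spare hook, setting each down on the rod by feel rather than dropping it or forcing it, then take the rear holder and slide it upright into the slot in the top of the lamp, pressing it down onto its stop with about 10 N for half a second. Never strain the hooks, holders or lamp, and leave the other things on the bench where they are.

Things in the scene. Friction and masses are not known exactly. Their poses are not given: they have to be found in the camera images.
- full_hook: Crowded hook, fixed: steel stand, base plate 140 x 80 x 12 mm, origin at its underside centre on the table. A round 14 mm post (24 mm clamp at the rod) stands at own x = +55 mm; a level rod runs from it towards own -x (the robot's side). Three holders hang on the rod 25 mm apart: the rear one near x = +22 mm, the front two near -3 and -28 mm. A holder and this stand must never bear on each other with over 12 N.
- full_rod (a point): Point on the crowded hook's rod centre line, at hook x = 0, 150 mm above the table. The rod is 8 mm thick; at hook x = -55 mm it turns up, ending at x = -62 mm (outermost -66 mm) in a tip whose top is 11 mm above the centre line. The spare hook's rod has the same shape.
- spare_hook: Spare hook, fixed, empty at first: same stand, axes and origin as the crowded hook, but its rod is clamped at an unreported height: centre line anywhere from 142 to 158 mm above the table, to be felt (the clamp does not give). Hang both front holders behind the upturned tip, e.g. origins near hook x = +22 and -12 mm. A holder and this stand must never bear on each other with over 12 N.
- spare_post (a point): Foot of the spare hook's post, on the table, at hook x = +55 mm, y = 0.
- rear_holder: Rear holder, the one wanted: rectangular aluminium frame with glass, 56 mm wide along own y, 8 mm thick along own x, 148 mm high. Origin at the centre of its underside, z up to the tab. Solid up to z = 58 mm; above that the eye, then the grip tab. 56 to 112 g. Hung on the crowded hook, its origin is 54 mm above the table and its yaw is the hook's.
- rear_eye (a point): Peak of the rear holder's eye, 102 mm above its origin. The eye is 22 mm wide along y, from z = 58 mm up to a roof of two 45-degree slopes meeting at this peak, which centres itself on a rod; outer width 34 mm. A hung holder's origin is 96 mm below the rod's centre line. All three holders have the same eye and tab.
- rear_tab (a point): Point to grip on the rear holder's tab, 134 mm above its origin. The tab is flat and upright, 22 mm wide along y, 8 mm thick, from z = 112 to 148 mm above the origin, standing on a crossbar 44 mm wide (z = 106 to 112 mm) that stops fingers sliding down; pinch it across its width from above. The same on all three holders.
- round_holder: Front holder with a round body, an aluminium disc 62 mm across, its centre at z = 30 mm (reaching 1 mm below the origin), 8 mm thick. Origin, axes, eye, tab, mass and hanging height as for the rear holder. Round and wide holder hang in either order: the one at the smaller x in the crowded hook's frame is foremost and must come off first.
- wide_holder: Front holder with a wide rectangular frame, 76 mm wide along y, from z = 12 to 58 mm, 8 mm thick. Origin (12 mm below the frame), axes, eye, tab, mass and hanging height as for the rear holder.
- lamp: White lamp unit, fixed. Slot block 44 x 92 mm, 85 mm high, over a foot 75 x 98 mm; a finned cylinder (70 mm across, top at z = 81 mm) behind it to own x = +107 mm, a lens at its front to x = -38 mm. Origin on the table right below the slot. The rear holder goes in upright, its thickness along the lamp's x (yaw the lamp's, or half a turn from it).
- slot_mouth (a point): Centre of the slot's mouth in the lamp's top, 85 mm above the table. The slot is 12 mm along the lamp's x, 62 mm along y, with a short lead-in. In it is a rigid stop of unreported setting: its top is anywhere from 28 to 44 mm above the table; the holder's origin ends there. Press the holder on it with 5 to 20 N for 0.3 s or more; over 25 N is too much.
- vial: bystander, to be left alone: small amber vial with white cap, 36 mm across, 55 mm high; origin at its underside centre, on the table
- tip_box: bystander, to be left alone: open yellow pipette tip box, 85 x 120 x 55 mm high; origin at its underside centre, on the table
- objective: bystander, to be left alone: steel objective lens standing up, 28 mm across, 43 mm high; origin at its underside centre, on the table
- blower: bystander, to be left alone: green dust blower bulb standing nozzle up, 46 mm across, 75 mm high; origin at its underside centre, on the table
- tape_roll: bystander, to be left alone: paper tape roll lying flat, 100 mm across, 36 mm high; origin at its underside centre, on the table
- dish: bystander, to be left alone: shallow glass dish, 54 mm across, 14 mm high; origin at its underside centre, on the table
There are look-alikes about, which are no part of the job. What is shaped like the spare_hook but brown or yellow is not meant.

How it is judged (in metres and radians):
On the way, in this order (a step that is already met when the one before it is completed fails the run):
1. both front holders hang on the spare hook's rod behind its upturned tip, released and at rest, while the rear holder still hangs on the crowded hook (x of round_holder in the frame of spare_hook between -0.056 and 0.046 m and y of round_holder in the frame of spare_hook between -0.012 and 0.012 m and z of round_holder in the frame of spare_hook between 0.04 and 0.066 m and contact force between the fingers and round_holder below 0.1 N and linear speed of each of round_holder, wide_holder below 0.03 m/s and angle between each of round_holder, wide_holder's own z axis and vertical below 0.2 rad and x of wide_holder in the frame of spare_hook between -0.056 and 0.046 m and y of wide_holder in the frame of spare_hook between -0.012 and 0.012 m and z of wide_holder in the frame of spare_hook between 0.04 and 0.066 m and contact force between the fingers and wide_holder below 0.1 N and x of rear_holder in the frame of full_hook between -0.056 and 0.046 m and y of rear_holder in the frame of full_hook between -0.012 and 0.012 m and z of rear_holder in the frame of full_hook between 0.045 and 0.062 m), for 0.2 s.
2. the rear holder stands upright in the lamp's slot and is pressed down on its stop with at least 5 N (x of rear_holder in the frame of lamp between -0.004 and 0.004 m and y of rear_holder in the frame of lamp between -0.005 and 0.005 m and z of rear_holder in the frame of lamp between 0.024 and 0.0475 m and angle between rear_holder's own z axis and vertical below 0.12 rad and contact force between rear_holder and lamp above 5 N), for 0.3 s.
At the end, for the whole second after the job is handed in: Front holders hang released on the spare rod behind its tip (hook x -56 to 46 mm, y within 12, origin 40 to 66 mm high, tilt under 0.2 rad); rear holder released in the lamp slot (x within 4 mm, y 5, origin 24 to 47.5 mm high, tilt under 0.12 rad); all at rest (x of round_holder in the frame of spare_hook between -0.056 and 0.046 m and y of round_holder in the frame of spare_hook between -0.012 and 0.012 m and z of round_holder in the frame of spare_hook between 0.04 and 0.066 m and contact force between the fingers and round_holder below 0.1 N and linear speed of each of round_holder, wide_holder below 0.03 m/s and angle between each of round_holder, wide_holder's own z axis and vertical below 0.2 rad and x of wide_holder in the frame of spare_hook between -0.056 and 0.046 m and y of wide_holder in the frame of spare_hook between -0.012 and 0.012 m and z of wide_holder in the frame of spare_hook between 0.04 and 0.066 m and contact force between the fingers and wide_holder below 0.1 N and x of rear_holder in the frame of lamp between -0.004 and 0.004 m and y of rear_holder in the frame of lamp between -0.005 and 0.005 m and z of rear_holder in the frame of lamp between 0.024 and 0.0475 m and angle between rear_holder's own z axis and vertical below 0.12 rad and contact force between the fingers and rear_holder below 0.1 N and linear speed of rear_holder below 0.02 m/s); the robot touches nothing.
It fails at once if a bystander is moved by more than 25 mm (distance of any of vial, tip_box, objective, blower, tape_roll, dish from where it was at the start of the episode above 0.025 m).
It fails at once if a holder and a hook stand push on each other with more than 12 N (contact force between any of rear_holder, round_holder, wide_holder and full_hook above 12 N or contact force between any of rear_holder, round_holder, wide_holder and spare_hook above 12 N).
It fails at once if the holder and the lamp push on each other with more than 25 N (contact force between any of rear_holder, round_holder, wide_holder and lamp above 25 N).
It fails at once if a holder is dropped (moves faster than 0.2 m/s while not held, away from the crowded hook) ((contact force between the fingers and rear_holder below 0.02 N and linear speed of rear_holder above 0.2 m/s and horizontal distance between rear_holder and full_hook above 0.08 m) or (contact force between the fingers and round_holder below 0.02 N and linear speed of round_holder above 0.2 m/s and horizontal distance between round_holder and full_hook above 0.08 m) or (contact force between the fingers and wide_holder below 0.02 N and linear speed of wide_holder above 0.2 m/s and horizontal distance between wide_holder and full_hook above 0.08 m)).
It fails at once if the robot pushes on a hook stand or the lamp with more than 15 N (contact force between any of the arm, the fingers and full_hook above 15 N or contact force between any of the arm, the fingers and spare_hook above 15 N or contact force between any of the arm, the fingers and lamp above 15 N).
It also fails if it takes over 72 s, if anything falls off the work surface, if the arm or the gripper's body presses on something with over 40 N, if the wrist force passes 120 N, or if a joint passes its speed limit or range.

ROBOT

A 6-joint arm with a two-finger parallel gripper is mounted at the origin on the work surface. World frame = base frame: x ahead of the robot, y to its left, z up, the work surface at z = 0. Lengths are in m, angles in degrees, forces in N, time in s.
With the tool pointing down it reaches from about 0.35 to 0.875 m from the base axis. Payload 4.2 kg.
Tool frame: the origin (TCP) lies between the finger pads; the fingertips stand 11 mm ahead of it and the grasp point (between the pads) lies 8 mm behind it; z points along the fingers, y is the line along which they close (so a half turn about z gives the same grasp; the last joint's range is limited). The gripper opens to 87 mm and grips with 3 to 60 N. Pads are 19 mm wide; open, the fingers measure 117 mm over their backs; the gripper's body (75 mm by 190 mm) begins 51 mm behind the grasp point.
Start: joints at [-49.698, 22.042, 0.453, 0, -68.411, -14.817], TCP at [0.269, -0.564, 0.234] pointing down, gripper open.
Joint ranges: [-179.83, 179.83], [-69.29, 118.12], [-61.27, 80.66], [-181.25, 117.63], [-171.15, -9.14], [-177.46, 177.46]. Speed limits (degrees/s): [159.86, 159.86, 180, 180, 180, 180].

INTERFACE

Orientations are given as [roll, pitch, yaw] about the fixed x, y, z axes, in that order (R = Rz(yaw) Ry(pitch) Rx(roll)).
In Python, from workcell import manip gives the robot as it stands.
- The arm moves only by the tool jog_arm, never from a script. Its argument "rows" is a list of rows, each a list of 3 entries, a list of its own where there are three numbers: the shift along the tool's x, y, z as a fraction of full scale, then the turn, a rotation vector about the tool's x, y, z as a fraction of full scale, then the closure in counts, from 0 (fully open) to 255 (shut). In form: [[[x, y, z], [ax, ay, az], claw], ...]. A call has 1 to 20 rows; each row shifts and turns the commanded pose from where the row before left it, along the tool's axes as they then stand; what a row does not reach is not made up. Full scale, the value 1, is 0.3 m for a shift and 180 degrees for a turn. A row lasts 1/12 s, in which the tool goes at most 41.7 mm and 7.16 degrees, less where a joint would pass 70% of its speed; a pose out of reach is approached as far as the arm can. A call with a number of a shift or a turn outside -1 to 1 is refused whole. A call with a gripper value outside its range is refused whole. The fingers move at their own pace and stop on an object; "force" is the grip in N (left out, the last holds). Time passes only in rows, so rows that do not move let the fingers close. It gives the time, the measured TCP pose, the force, the opening and the grip force at its end, in the units of the state.
- manip.observe(): the state, without advancing time (a new reading comes with each control period).
- manip.grab_frame(name): name is "scene" or "top" or "wrist"; returns (picture, depth): 480x640x3 uint8, red, green, blue; 480x640 float32, m along the optical axis (not along the pixel's ray), 0 where there is no reading.
- manip.camera_model(name): a dict with "intrinsics" (3x3 intrinsics, pixels), "pose" (4x4, takes a point from camera to world coordinates). Camera axes: x right, y down, z forward; pixel columns grow to the right and rows downward; lengths in m; the calibration is good to about 2 mm. A picture is of the moment at which its call begins: read the wrist's pose just before it. camera_model takes no time and is no camera call; for the wrist camera it gives the pose at the moment of the call.
- manip.job_done(): hands the job in; it is judged then, once.
The state is a dict: "time_s": time; "q": joint angles; "dq": joint speeds; "tau": joint torques, N m; "tcp_pos": TCP position; "tcp_rot": TCP orientation; "ft_force": force on the tool from outside, world axes, zero at the start; "torque": the same for the moment, N m; "width": finger opening in m; "grasp_force": force on a finger pad.
Only numpy, scipy, OpenCV 4.12 (cv2) and the standard library are available. Lean on these libraries where they do the work, as an engineer would, in place of code of your own. Each camera call takes 0.05 s, during which the arm holds its last target. There are 200 camera calls.

## Working session

There is one attempt and no reset: what is moved stays moved. The work goes in short steps, Python scripts to look and compute and a tool call to move; the robot and the scene stay as the last step left them, time stands still between calls to the robot, and variables do not carry over. Pictures are saved under pics/ and viewed, at most 10 in all, crops included, and the job is handed in when it is done.

Besides the shell and the picture viewer there is one more tool, called as name([rows], argument=value, ...), one row to a line, values as JSON. jog_arm: Moves the arm, as the interface text tells. Its arguments: {"type":"object","properties":{"rows":{"type":"array"},"force":{"type":"number"}},"required":["rows"]}

```bash
mkdir -p pics
cat > h.py <<'E'
import numpy as np,cv2
from workcell import manip
def grab(n):
    m=manip.camera_model(n); p,d=manip.grab_frame(n); return p,d,np.array(m["intrinsics"]),np.array(m["pose"])
def cloud(d,K,T):
    v,u=np.mgrid[:480,:640]; c=np.stack([(u-K[0,2])/K[0,0]*d,(v-K[1,2])/K[1,1]*d,d],-1)
    return c@T[:3,:3].T+T[:3,3]
E
python3 - <<'E'
from h import *
for n in ("scene","top"):
    p,d,K,T=grab(n); np.savez(n+".npz",p=p,d=d,K=K,T=T); cv2.imwrite(f"pics/{n}0.png",p[:,:,::-1]); print(n,T.round(3).tolist(),K.tolist())
print(manip.observe())
E
```

```text
scene [[-0.605, 0.635, -0.481, 0.999], [0.796, 0.47, -0.381, 0.336], [-0.015, -0.613, -0.79, 0.903], [0.0, 0.0, 0.0, 1.0]] [[481.7343740258915, 0.0, 327.5683105823739], [0.0, 481.7343740258915, 241.02661181419825], [0.0, 0.0, 1.0]]
top [[0.026, -0.995, 0.101, 0.452], [-1.0, -0.026, -0.002, -0.022], [0.005, -0.101, -0.995, 1.069], [0.0, 0.0, 0.0, 1.0]] [[449.03438072319653, 0.0, 314.64994867312527], [0.0, 449.03438072319653, 244.36262914860197], [0.0, 0.0, 1.0]]
{'time_s': 0.1, 'q': array([-4.96980454e+01,  2.20870523e+01,  3.86625788e-01, -2.64658073e-02,
       -6.84105043e+01, -1.48174595e+01]), 'dq': array([ 0.03860649, -0.14442196,  0.29596859,  0.13427541, -0.08069272,
       -0.03344948]), 'tau': array([-3.62868550e-04, -3.91689634e+01,  1.87934196e+01,  4.23186466e+00,
        1.34513149e-02, -8.77014395e-05]), 'tcp_pos': array([ 0.26872054, -0.56370268,  0.23255194]), 'tcp_rot': array([ 1.79886467e+02, -4.59756981e-03, -1.54525262e+02]), 'ft_force': array([-0.41648567, -0.19444721,  0.23135628]), 'torque': array([ 0.07348012,  0.03495127, -0.01530609]), 'grasp_force': 0.0, 'width': 0.08703276393328986}
```

View pics/scene0.png

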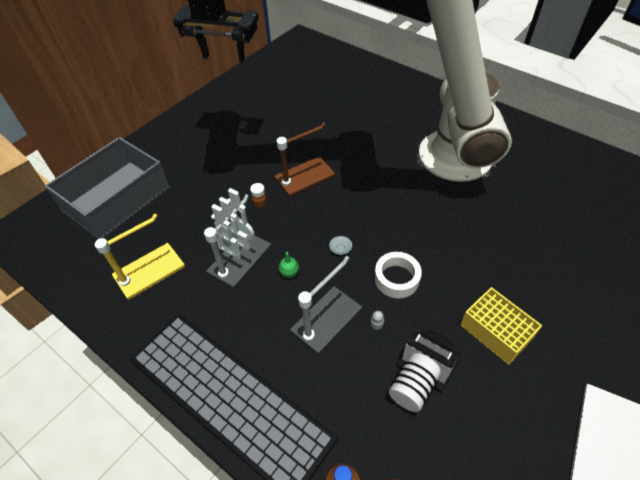

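View pics/top0.png

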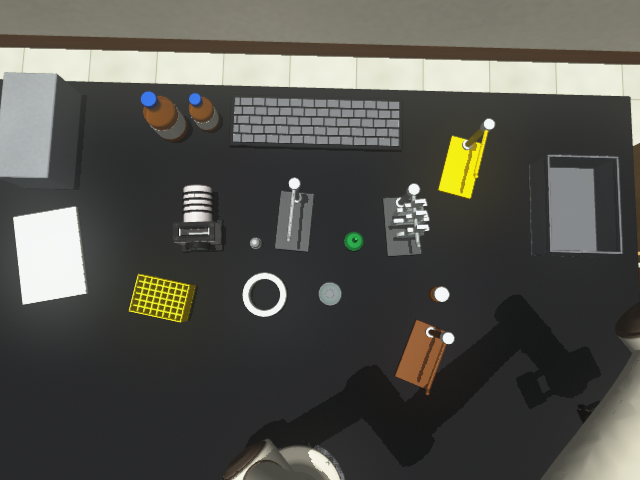

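The top picture shows the crowded hook (base at 403,225, grey, three holders), the spare hook (grey, empty, base at 295,220), the lamp (198,220, slot near its dark block at 198,235), the objective (256,243), blower (354,241), dish (330,293), tape roll (265,295), vial (440,294) and tip box (162,298). Candidates for the spare hook are grey (295,220), yellow (463,165) and brown (425,355). Only the grey one fits, because brown and yellow are ruled out.

```bash
cat > m0.py <<'E'
from h import *
f=np.load("top.npz"); p,d,K,T=f["p"],f["d"],f["K"],f["T"]; P=cloud(d,K,T)
s=np.load("scene.npz"); PS=cloud(s["d"],s["K"],s["T"])
def sel(P,d,x0,x1,y0,y1,z0,z1):
    m=(d>0)&(P[...,0]>x0)&(P[...,0]<x1)&(P[...,1]>y0)&(P[...,1]<y1)&(P[...,2]>z0)&(P[...,2]<z1); return P[m]
c=P[220,295]; h=P[225,395]; l=P[235,198]
print("px pts",c.round(3),h.round(3),l.round(3))
for nm,c in(("spare",P[230,303]),("full",P[235,395])):
    for w,(Q,dd) in {"top":(P,d),"scene":(PS,s["d"])}.items():
        A=sel(Q,dd,c[0]-.1,c[0]+.1,c[1]-.085,c[1]+.085,.006,.018)
        r=cv2.minAreaRect(A[:,:2].astype(np.float32)*1000); print(nm,w,"base",r,len(A),A[:,2].mean())
        B=sel(Q,dd,c[0]-.1,c[0]+.12,c[1]-.06,c[1]+.06,.12,.22)
        print("  high",len(B),B.min(0).round(3),B.max(0).round(3))
        if nm=="spare" and len(B)>5:
            vx=cv2.fitLine(B[:,:2].astype(np.float32),cv2.DIST_HUBER,0,.001,.001).ravel(); print("  line",vx,np.degrees(np.arctan2(vx[1],vx[0])), np.percentile(B[:,2],[5,50,95]))
for w,(Q,dd) in {"top":(P,d),"scene":(PS,s["d"])}.items():
    A=sel(Q,dd,l[0]-.1,l[0]+.16,l[1]-.09,l[1]+.09,.078,.1); print("lamp top",w,len(A),A.min(0),A.max(0)); 
    A=sel(Q,dd,l[0]-.1,l[0]+.16,l[1]-.09,l[1]+.09,.005,.1); print("lamp all",w,A.min(0),A.max(0),cv2.minAreaRect(A[:,:2].astype(np.float32)*1000))
def crop(p,x,y,w,h,k): return cv2.resize(p[y:y+h,x:x+w,::-1],None,fx=k,fy=k,interpolation=cv2.INTER_CUBIC)
a=crop(p,165,165,270,100,2.9); b=crop(s["p"],195,180,270,100,2.9)
cv2.imwrite("pics/crop1.png",np.vstack([a,b]))
E
python3 m0.py
```

```text
px pts [0.616 0.024 0.016] [ 0.602 -0.204  0.069] [0.566 0.233 0.087]
spare top base ((594.7433471679688, 1.7592010498046875), (192.38633728027344, 161.93267822265625), 1.227889060974121) 1726 0.012805619315922875
  high 315 [0.55  0.011 0.143] [0.681 0.034 0.168]
  line [ 0.9971648  -0.07524896  0.6276273   0.02491149] -4.315527 [0.15260851 0.15762753 0.16563019]
spare scene base ((589.0347900390625, 30.873554229736328), (88.00667572021484, 205.8914794921875), 82.51276397705078) 2121 0.011386382175519827
  high 447 [0.554 0.012 0.12 ] [0.686 0.035 0.165]
  line [ 0.9988073  -0.04882589  0.6166353   0.0285176 ] -2.7986305 [0.12888503 0.15530723 0.16345456]
full top base ((579.4447631835938, -197.03851318359375), (194.8742218017578, 150.62184143066406), 3.569080352783203) 1168 0.012722298853764975
  high 746 [ 0.545 -0.253  0.12 ] [ 0.675 -0.206  0.207]
full scene base ((612.3333129882812, -228.71868896484375), (138.45826721191406, 82.4793930053711), 4.401978015899658) 1168 0.011517888163633652
  high 1148 [ 0.548 -0.254  0.12 ] [ 0.681 -0.204  0.205]
lamp top top 953 [0.54419078 0.19735336 0.07800153] [0.679574   0.28990267 0.09239183]
lamp all top [0.4657218  0.14327897 0.00500955] [0.72537403 0.32277611 0.09239183] ((595.5572509765625, 233.03689575195312), (259.6475830078125, 179.5001983642578), 0.009199629537761211)
lamp top scene 1187 [0.55402675 0.19819087 0.07800276] [0.68478747 0.29132196 0.08907746]
lamp all scene [0.46572133 0.18928009 0.00504254] [0.72209124 0.32285872 0.08907746] ((593.7890625, 245.87826538085938), (104.4677734375, 273.73504638671875), 78.77090454101562)
```

View pics/crop1.png

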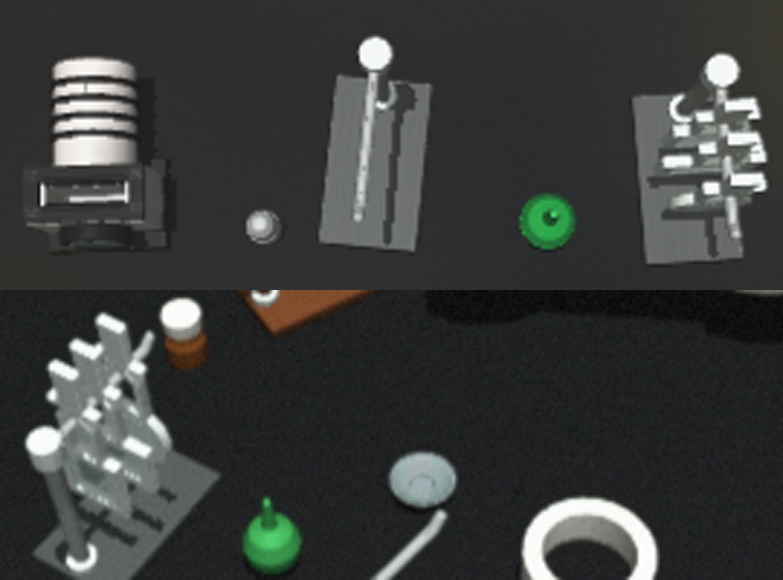

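The crop confirms it: grey spare hook with an empty rod (375,50→358,215) and crowded hook with three holders (tabs about 717,190, 708,150 and 705,117). The foremost has a round body in the scene view (160,430). Next I fit the base plates, rod, tabs and slot.

```bash
cat > m1.py <<'E'
from h import *
def rays(uv,K,T,z):
    uv=np.asarray(uv,float); r=np.c_[(uv[:,0]-K[0,2])/K[0,0],(uv[:,1]-K[1,2])/K[1,1],np.ones(len(uv))]@T[:3,:3].T
    return T[:3,3]+r*((z-T[2,3])/r[:,2])[:,None]
def rect(c): 
    (x,y),(w,h),a=cv2.minAreaRect((c[:,:2]*1000).astype(np.float32))
    if w<h: w,h,a=h,w,a-90
    a=(a+90)%180-90; return f"c {x:.1f} {y:.1f} size {w:.1f} {h:.1f} yaw {a:.2f}"
boxes={"top":{"spare":(265,180,325,260),"full":(375,180,432,262)},"scene":{"spare":(285,280,370,355),"full":(200,225,275,290)}}
for n in("top","scene"):
    f=np.load(n+".npz"); p,d,K,T=f["p"],f["d"],f["K"],f["T"]; P=cloud(d,K,T)
    for nm,(a,b,c,e) in boxes[n].items():
        g=p.max(2); m=np.zeros((480,640),np.uint8); 
        m[b:e,a:c]=((P[b:e,a:c,2]>.004)&(P[b:e,a:c,2]<.02)&(g[b:e,a:c]>55)&(np.ptp(p[b:e,a:c],axis=2)<25))
        m=cv2.morphologyEx(m,cv2.MORPH_CLOSE,np.ones((5,5),np.uint8))
        cs=max(cv2.findContours(m,0,2)[0],key=cv2.contourArea)[:,0]
        print(n,nm,rect(rays(cs,K,T,.012)))
        mm=(d>0); mm[:b-10]=0;mm[e:]=0;mm[:,:a-30]=0;mm[:,c+25:]=0
        if nm=="full":
            t=(mm&(P[...,2]>.193)&(P[...,2]<.212)).astype(np.uint8)
            k,l,st,ce=cv2.connectedComponentsWithStats(t)
            for i in range(1,k):
                if st[i,4]>4: 
                    q=P[l==i]; uv=np.argwhere(l==i)[:,::-1]; print("  tab",st[i,4],q.mean(0).round(4),q[:,2].max().round(3),rect(rays(uv,K,T,.202)))
        # post top / rod
        q=P[mm&(P[...,2]>.135)&(P[...,2]<.19)]
        if nm=="spare":
            c0=np.median(q,0); L=cv2.fitLine(q[:,:2].astype(np.float32),cv2.DIST_HUBER,0,1e-3,1e-3).ravel(); t=(q[:,:2]-L[2:])@L[:2]
            print("  rod yaw",np.degrees(np.arctan2(L[1],L[0])),L[2:],"z by t",[(round(x,3),round(float(np.median(q[abs(t-x)<.006,2])),4)) for x in np.arange(t.min()+.004,t.max(),.012)], "ends",(L[2:]+t.min()*L[:2]).round(4),(L[2:]+t.max()*L[:2]).round(4))
    # lamp: block top, slot
    q=(P[...,2]>.079)&(P[...,2]<.095)&(P[...,1]>.17)&(P[...,1]<.31)&(P[...,0]>.5)&(P[...,0]<.61)&(p.max(2)<120)
    print(n,"block",q.sum(),rect(P[q]),rect(rays(np.argwhere(q)[:,::-1],K,T,.085)))
    q=(P[...,2]>.05)&(P[...,1]>.17)&(P[...,1]<.31)&(P[...,0]>.6)&(P[...,0]<.73); print("  cyl",rect(P[q]))
E
python3 m1.py
python3 - <<'E'
from h import *
f=np.load("top.npz")["p"]; g=np.load("scene.npz")["p"]
z=lambda p,x,y,w,h,k:cv2.resize(p[y:y+h,x:x+w,::-1],None,fx=k,fy=k,interpolation=cv2.INTER_CUBIC)
cv2.imwrite("pics/crop2.png",np.hstack([z(f,165,210,65,50,6),z(g,385,325,80,50*80//65,390/80)[:300]]))
E
```

```text
top spare c 614.8 26.2 size 140.0 79.8 yaw -4.09
  rod yaw -4.315527 [0.6276273  0.02491149] z by t [(np.float64(-0.074), 0.161), (np.float64(-0.062), 0.1561), (np.float64(-0.05), 0.1559), (np.float64(-0.038), 0.1566), (np.float64(-0.026), 0.1562), (np.float64(-0.014), 0.1559), (np.float64(-0.002), 0.1557), (np.float64(0.01), 0.1558), (np.float64(0.022), 0.1564), (np.float64(0.034), 0.1626), (np.float64(0.046), 0.1636)] ends [0.5496 0.0308] [0.6802 0.0209]
top full c 610.0 -229.6 size 140.0 79.4 yaw 5.30
  tab 59 [ 0.6307 -0.2273  0.2013] 0.207 c 630.6 -226.8 size 24.2 9.2 yaw -82.06
  tab 55 [ 0.6077 -0.2284  0.2016] 0.206 c 607.2 -228.6 size 23.7 7.9 yaw -88.47
  tab 54 [ 0.58   -0.2313  0.2015] 0.205 c 579.6 -231.6 size 21.7 7.9 yaw -88.48
top block 662 c 574.1 243.6 size 92.2 44.4 yaw -86.59 c 573.7 243.7 size 90.6 44.6 yaw -86.69
  cyl c 639.9 247.8 size 82.0 69.7 yaw 2.52
scene spare c 619.4 27.3 size 138.9 79.2 yaw -4.49
  rod yaw -2.2771826 [0.65125626 0.02646509] z by t [(np.float64(-0.063), 0.154), (np.float64(-0.051), 0.1549), (np.float64(-0.039), 0.1539), (np.float64(-0.027), 0.1543), (np.float64(-0.015), 0.1547), (np.float64(-0.003), 0.1545), (np.float64(0.009), 0.1554), (np.float64(0.021), 0.1617), (np.float64(0.033), 0.158)] ends [0.5839 0.0291] [0.6857 0.0251]
scene full c 614.6 -228.5 size 138.8 79.5 yaw 5.09
scene block 903 c 578.4 244.6 size 91.9 46.6 yaw -86.95 c 580.6 244.8 size 92.0 47.3 yaw -86.59
  cyl c 641.5 243.7 size 89.6 78.3 yaw 4.95Traceback (most recent call last):
  File "<stdin>", line 4, in <module>
    return _nx.concatenate(arrs, 1, dtype=dtype, casting=casting)
           ~~~~~~~~~~~~~~~^^^^^^^^^^^^^^^^^^^^^^^^^^^^^^^^^^^^^^^
ValueError: all the input array dimensions except for the concatenation axis must match exactly, but along dimension 0, the array at index 0 has size 300 and the array at index 1 has size 297
```

```bash
cat >> h.py <<'E'
from scipy.spatial.transform import Rotation as Ro
FULL=np.array([.6123,-.2290]); FY=5.2; SPARE=np.array([.6170,.0267]); SY=-4.2; LAMP=np.array([.577,.2442]); LY=3.2
def inh(o,yaw,x,y=0):
    a=np.radians(yaw); return o+np.array([x*np.cos(a)-y*np.sin(a),x*np.sin(a)+y*np.cos(a)])
def plan(pos,yaw):
    """shift (fraction, in tool axes after turning) and turn to a tool-down pose"""
    s=manip.observe(); R0=Ro.from_euler("xyz",s["tcp_rot"],degrees=True); R1=Ro.from_euler("xyz",[180,0,yaw],degrees=True)
    print("turn frac",((R0.inv()*R1).as_rotvec(degrees=True)/180).round(4),"then shift mm",((R1.inv().apply(np.array(pos)-s["tcp_pos"]))*1000).round(2),"frac",(R1.inv().apply(np.array(pos)-s["tcp_pos"])/.3).round(4))
E
python3 - <<'E'
from h import *
T=np.array(manip.camera_model("wrist")["pose"]); s=manip.observe()
R=Ro.from_euler("xyz",s["tcp_rot"],degrees=True).as_matrix()
print("cam in tool",(R.T@(T[:3,3]-s["tcp_pos"])).round(4),(R.T@T[:3,:3]).round(2).tolist())
p=inh(FULL,FY,-.028); print(p)
plan([*p,.33],FY-180)
E
```

```text
cam in tool [ 0.0693 -0.0002 -0.1517] [[0.0, -0.97, -0.26], [1.0, 0.0, 0.0], [-0.0, -0.26, 0.97]]
[ 0.58441524 -0.23153771]
turn frac [ 6.000e-04 -1.000e-04  1.126e-01] then shift mm [-344.5   302.19  -97.45] frac [-1.1483  1.0073 -0.3248]
```

jog_arm([
  [[0,0,-0.1],[0,0,0.0375],0],
  [[0,0,-0.11],[0,0,0.0375],0],
  [[0,0,-0.11],[0,0,0.0376],0],
  [[-0.096,0.084,0],[0,0,0],0],
  [[-0.096,0.084,0],[0,0,0],0],
  [[-0.096,0.084,0],[0,0,0],0],
  [[-0.096,0.084,0],[0,0,0],0],
  [[-0.096,0.084,0],[0,0,0],0],
  [[-0.096,0.084,0],[0,0,0],0],
  [[-0.096,0.084,0],[0,0,0],0],
  [[-0.096,0.084,0],[0,0,0],0],
  [[-0.096,0.084,0],[0,0,0],0],
  [[-0.096,0.084,0],[0,0,0],0],
  [[-0.096,0.084,0],[0,0,0],0],
  [[-0.09,0.084,0],[0,0,0],0],
  [[0,0,0],[0,0,0],0],
  [[0,0,0],[0,0,0],0],
])

```text
time_s: 1.52
tcp_pos: [0.5847, -0.2299, 0.3282]
tcp_rot: [180.0, -0.1, -174.6]
ft_force: [0.4, 0.2, 0.3]
width: 0.0871
grasp_force: 0.0
```

Run:
```python
from h import *
s=manip.observe(); print(s["time_s"],s["tcp_pos"],s["tcp_rot"],s["ft_force"])
p,d,K,T=grab("wrist"); np.savez("w1.npz",p=p,d=d,K=K,T=T); cv2.imwrite("pics/w1.png",p[:,:,::-1])
```

```text
1.5167 [ 0.58473736 -0.22993314  0.3281558 ] [ 1.79952578e+02 -1.28045281e-01 -1.74603757e+02] [0.43930979 0.17964882 0.29335678]
```

View pics/w1.png

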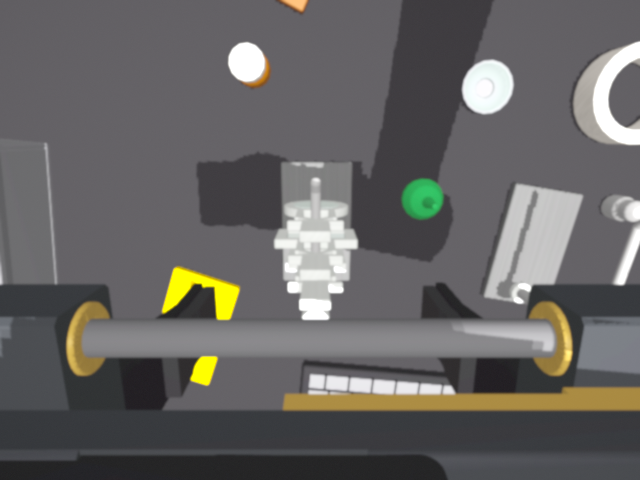

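Wrist view: rod tip at (316,183), foremost round body at about (316,208), wide body at (316,240), then the rear holder. The spare hook is at right (535,240). Now tabs from depth.

```bash
cat >> h.py <<'E'
def rays(uv,K,T,z):
    uv=np.asarray(uv,float); r=np.c_[(uv[:,0]-K[0,2])/K[0,0],(uv[:,1]-K[1,2])/K[1,1],np.ones(len(uv))]@T[:3,:3].T
    return T[:3,3]+r*((z-T[2,3])/r[:,2])[:,None]
def blobs(f,z0,z1,box,zp=None,amin=15):
    P=cloud(f["d"],f["K"],f["T"]); x0,x1,y0,y1=box
    m=((f["d"]>0)&(P[...,2]>z0)&(P[...,2]<z1)&(P[...,0]>x0)&(P[...,0]<x1)&(P[...,1]>y0)&(P[...,1]<y1)).astype(np.uint8)
    k,l,st,ce=cv2.connectedComponentsWithStats(m)
    for i in range(1,k):
        if st[i,4]>amin:
            q=P[l==i]; c=q[:,:2] if zp is None else rays(np.argwhere(l==i)[:,::-1],f["K"],f["T"],zp)[:,:2]
            (x,y),(w,h),a=cv2.minAreaRect((c*1000).astype(np.float32))
            if w<h: w,h,a=h,w,a-90
            print("blob",st[i,4],"px",ce[i].round(),"mean",q.mean(0).round(4),"rect c",round(x,1),round(y,1),"size",round(w,1),round(h,1),"yaw",round((a+90)%180-90,2),"zmax",q[:,2].max().round(4))
E
python3 - <<'E'
from h import *
f=np.load("w1.npz")
B=(.53,.68,-.3,-.17)
print("tabs");blobs(f,.195,.212,B,.202)
print("rod/post");blobs(f,.14,.172,B)
print("base");blobs(f,.006,.018,(.5,.7,-.3,-.15),.012,200)
print("spare rod");blobs(f,.14,.175,(.5,.72,-.03,.08),None,30)
print("spare base");blobs(f,.006,.018,(.5,.72,-.03,.1),.012,200)
E
```

```text
tabs
blob 407 px [315. 235.] mean [ 0.5816 -0.2328  0.2015] rect c 581.4 -232.9 size 21.6 8.6 yaw -84.59 zmax 0.2043
blob 391 px [315. 273.] mean [ 0.6093 -0.2303  0.2014] rect c 608.8 -230.3 size 20.8 9.7 yaw -84.61 zmax 0.2041
blob 396 px [315. 302.] mean [ 0.6317 -0.2281  0.2012] rect c 631.3 -228.2 size 21.5 10.4 yaw -87.52 zmax 0.2044
rod/post
blob 912 px [315. 212.] mean [ 0.5727 -0.2334  0.1592] rect c 566.2 -234.2 size 44.0 40.1 yaw -84.65 zmax 0.172
blob 670 px [315. 255.] mean [ 0.6073 -0.2306  0.1604] rect c 606.1 -230.5 size 43.3 15.6 yaw -84.43 zmax 0.1719
blob 517 px [315. 283.] mean [ 0.6311 -0.2284  0.1627] rect c 632.7 -228.5 size 43.3 8.6 yaw -84.69 zmax 0.172
blob 228 px [315. 313.] mean [ 0.6589 -0.2258  0.1596] rect c 659.7 -225.8 size 23.1 10.4 yaw -83.99 zmax 0.1633
base
blob 2852 px [316. 184.] mean [ 0.5672 -0.2336  0.0124] rect c 579.9 -232.9 size 79.7 75.5 yaw -84.59 zmax 0.0153
blob 210 px [287. 266.] mean [ 0.6675 -0.2595  0.0125] rect c 663.9 -257.3 size 38.8 14.4 yaw 4.16 zmax 0.015
blob 248 px [344. 266.] mean [ 0.6611 -0.1913  0.0125] rect c 658.0 -194.5 size 38.8 16.8 yaw 6.5 zmax 0.0146
spare rod
blob 718 px [627. 254.] mean [0.5847 0.026  0.1549] rect c 583.5 27.9 size 56.1 9.6 yaw -4.06 zmax 0.1581
spare base
blob 7213 px [531. 239.] mean [0.6071 0.0225 0.0126] rect c 615.9 23.9 size 139.7 83.3 yaw -4.05 zmax 0.0179
```

jog_arm([
  [[0.01,-0.009,0.08],[0,0,0],0],
  [[0,0,0.1],[0,0,0],0],
  [[0,0,0.1],[0,0,0],0],
  [[0,0,0.08],[0,0,0],0],
  [[0,0,0.07],[0,0,0],0],
  [[0,0,0.04],[0,0,0],0],
  [[0,0,0.02],[0,0,0],0],
  [[0,0,0],[0,0,0],0],
  [[0,0,0],[0,0,0],0],
], force=8)

```text
time_s: 2.32
tcp_pos: [0.581, -0.2356, 0.1833]
tcp_rot: [-180.0, 0.0, -174.8]
ft_force: [0.3, -0.6, 0.8]
width: 0.0869
grasp_force: 0.0
```

Run:
```python
from h import *
s=manip.observe(); print(s["time_s"],s["tcp_pos"],s["tcp_rot"],s["ft_force"])
p,d,K,T=grab("wrist"); np.savez("w2.npz",p=p,d=d,K=K,T=T)
blobs(np.load("w2.npz"),.195,.212,(.53,.68,-.26,-.2),.202)
```

```text
2.3167 [ 0.58098587 -0.23561042  0.18333933] [-1.79962421e+02  4.68560083e-02 -1.74834503e+02] [ 0.34680849 -0.62636435  0.76637432]
blob 217 px [325. 391.] mean [ 0.6063 -0.2306  0.1963] rect c 602.1 -231.1 size 20.4 2.1 yaw -84.82 zmax 0.1987
```

jog_arm([
  [[-0.003,0.008,0.006],[0,0,0],0],
  [[0,0,0],[0,0,0],60],
  [[0,0,0],[0,0,0],120],
  [[0,0,0],[0,0,0],150],
  [[0,0,0],[0,0,0],170],
], force=8)

```text
time_s: 2.78
tcp_pos: [0.5819, -0.2322, 0.181]
tcp_rot: [-180.0, 0.0, -174.8]
ft_force: [-0.1, 0.5, -0.4]
width: 0.068
grasp_force: 0.0
```

jog_arm([
  [[0,0,0],[0,0,0],255],
  [[0,0,0],[0,0,0],255],
  [[0,0,0],[0,0,0],255],
  [[0,0,0],[0,0,0],255],
  [[0,0,0],[0,0,0],255],
  [[0,0,0],[0,0,0],255],
  [[0,0,0],[0,0,0],255],
], force=8)

```text
time_s: 3.37
tcp_pos: [0.5818, -0.2323, 0.1808]
tcp_rot: [-180.0, 0.0, -174.8]
ft_force: [-0.3, -1.7, -0.8]
width: 0.0222
grasp_force: 8.2
```

jog_arm([
  [[0,0,-0.01],[0,0,0],255],
  [[0,0,-0.015],[0,0,0],255],
  [[0,0,-0.02],[0,0,0],255],
  [[0,0,-0.02],[0,0,0],255],
  [[0,0,0],[0,0,0],255],
  [[0,0,0],[0,0,0],255],
], force=15)

```text
time_s: 3.87
tcp_pos: [0.5821, -0.2322, 0.2011]
tcp_rot: [-180.0, 0.1, -174.8]
ft_force: [0.2, -0.5, -0.4]
width: 0.0214
grasp_force: 15.0
```

jog_arm([
  [[0.03,0,0],[0,0,0],255],
  [[0.06,0,0],[0,0,0],255],
  [[0.07,0,0],[0,0,0],255],
  [[0.05,0,0],[0,0,0],255],
  [[0.02,0,0],[0,0,0],255],
  [[0,0,-0.05],[0,0,0],255],
  [[0,0,-0.05],[0,0,0],255],
], force=15)

```text
time_s: 4.45
tcp_pos: [0.5118, -0.2385, 0.2298]
tcp_rot: [180.0, -0.1, -174.8]
ft_force: [1.2, 0.6, -0.4]
width: 0.0215
grasp_force: 15.0
```

Run:
```python
from h import *
s=manip.observe(); print(s["time_s"],s["tcp_pos"],s["tcp_rot"],s["ft_force"])
p,d,K,T=grab("wrist"); np.savez("w3.npz",p=p,d=d,K=K,T=T)
f=np.load("w3.npz")
print("held tab");
blobs(f,.2,.25,(.48,.56,-.3,-.17),None)
print("rods"); blobs(f,.14,.17,(.53,.68,-.26,-.2),None)
print("tabs"); blobs(f,.195,.21,(.56,.68,-.26,-.2),.202)
p,d,K,T=grab("scene"); cv2.imwrite("pics/s3.png",cv2.resize(p[100:330,150:450,::-1],None,fx=2.6,fy=2.6))
```

```text
4.45 [ 0.51179414 -0.23847609  0.2297811 ] [ 1.79955922e+02 -1.36860444e-01 -1.74805928e+02] [ 1.23081879  0.56748565 -0.36501973]
held tab
blob 3541 px [318. 300.] mean [ 0.5055 -0.239   0.2284] rect c 506.0 -239.0 size 43.3 11.2 yaw -84.81 zmax 0.25
rods
blob 459 px [317. 375.] mean [ 0.586  -0.2324  0.1538] rect c 586.4 -232.5 size 27.2 7.6 yaw 5.39 zmax 0.1565
blob 25 px [296. 392.] mean [ 0.6077 -0.2445  0.1419] rect c 607.7 -244.3 size 6.2 1.6 yaw 86.76 zmax 0.1433
blob 29 px [338. 392.] mean [ 0.605  -0.2167  0.1418] rect c 605.0 -216.8 size 5.4 1.3 yaw -79.23 zmax 0.1439
tabs
```

View pics/s3.png

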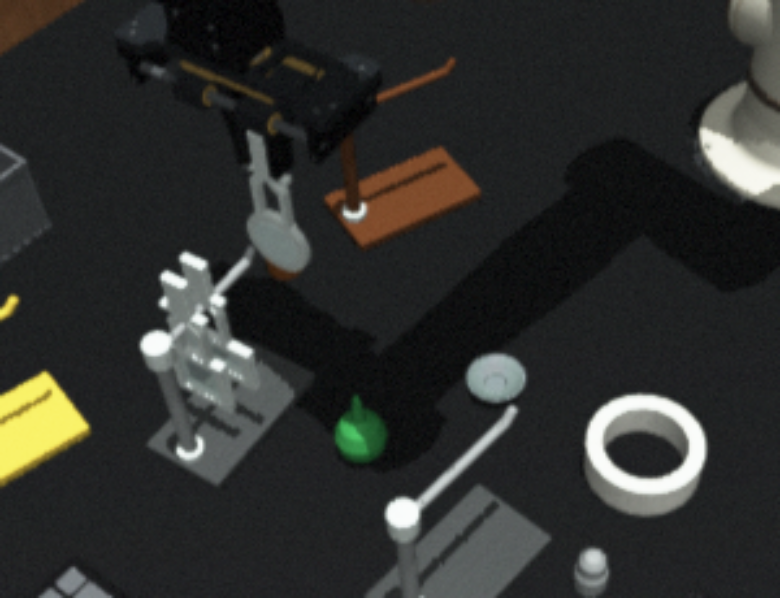

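The scene crop shows the round holder (278,235) hanging upright in the gripper, clear of the crowded rod. The wide and rear holders are still hanging at (190,330). Next, carry it to the front of the spare rod.

jog_arm([
  [[0,0.03,0],[0,0,0.026],255],
  [[0.007,0.07,0],[0,0,0.026],255],
  [[0.007,0.1,0],[0,0,0],255],
  [[0.007,0.12,0],[0,0,0],255],
  [[0.007,0.12,0],[0,0,0],255],
  [[0.007,0.12,0],[0,0,0],255],
  [[0.007,0.12,0],[0,0,0],255],
  [[0.007,0.1,0],[0,0,0],255],
  [[0.007,0.07,0],[0,0,0],255],
  [[0.007,0.04,0],[0,0,0],255],
  [[0.007,0.013,0],[0,0,0],255],
  [[0,0,0],[0,0,0],255],
  [[0,0,0],[0,0,0],255],
  [[0,0,0],[0,0,0],255],
], force=15)

```text
time_s: 5.72
tcp_pos: [0.5084, 0.032, 0.2301]
tcp_rot: [-180.0, -0.0, 175.8]
ft_force: [0.9, 0.3, -0.6]
width: 0.0216
grasp_force: 15.0
```

Run:
```python
from h import *
s=manip.observe(); print(s["time_s"],s["tcp_pos"],s["tcp_rot"],s["ft_force"])
p,d,K,T=grab("wrist"); np.savez("w4.npz",p=p,d=d,K=K,T=T)
f=np.load("w4.npz")
print("held");blobs(f,.2,.255,(.47,.55,-.03,.08),None)
print("rods"); blobs(f,.135,.175,(.53,.72,-.03,.09),None)
P=cloud(d,K,T); m=(P[...,2]>.135)&(P[...,2]<.175)&(P[...,0]>.545)&(P[...,0]<.7)&(abs(P[...,1]-.027)<.03)&(d>0); q=P[m]
for x in np.arange(.545,.66,.01):
    k=q[abs(q[:,0]-x)<.004]
    if len(k)>5: print(x.round(3),len(k),"y",((k[:,1].max()+k[:,1].min())/2).round(4),"z",np.percentile(k[:,2],[50,90]).round(4))
print("base");blobs(f,.006,.018,(.5,.72,-.05,.1),.012,300)
```

```text
5.7167 [0.50840227 0.03203693 0.23009319] [-1.79988316e+02 -1.59983918e-02  1.75775910e+02] [ 0.87870134  0.31847771 -0.61358031]
held
blob 3782 px [318. 301.] mean [0.5018 0.0326 0.2301] rect c 502.7 32.6 size 43.9 11.4 yaw 85.55 zmax 0.255
rods
blob 479 px [321. 375.] mean [0.5824 0.0283 0.1553] rect c 582.5 28.3 size 26.9 7.6 yaw -4.28 zmax 0.1578
0.575 145 y 0.0288 z [0.1556 0.1564]
0.585 149 y 0.0281 z [0.1554 0.1565]
0.595 85 y 0.0275 z [0.1553 0.1564]
base
blob 389 px [317. 278.] mean [0.5684 0.0268 0.0125] rect c 570.1 26.7 size 37.1 13.1 yaw 85.79 zmax 0.0149
blob 753 px [299. 371.] mean [0.6663 0.0011 0.0126] rect c 667.4 1.5 size 33.2 28.7 yaw -4.36 zmax 0.0178
blob 623 px [340. 371.] mean [0.6695 0.042  0.0126] rect c 670.3 41.7 size 33.3 23.6 yaw -3.86 zmax 0.0176
```

jog_arm([
  [[0,0.005,0.03],[0,0,0],255],
  [[0,0,0.04],[0,0,0],255],
  [[0,0,0.022],[0,0,0],255],
  [[0,0,0],[0,0,0],255],
  [[0,0,0],[0,0,0],255],
], force=15)

```text
time_s: 6.18
tcp_pos: [0.5084, 0.0341, 0.2021]
tcp_rot: [-180.0, -0.1, 175.8]
ft_force: [-0.9, 0.0, -0.2]
width: 0.0215
grasp_force: 15.0
```

jog_arm([
  [[-0.03,0,0],[0,0,0],255],
  [[-0.05,0,0],[0,0,0],255],
  [[-0.06,0,0],[0,0,0],255],
  [[-0.06,0,0],[0,0,0],255],
  [[-0.06,0,0],[0,0,0],255],
  [[-0.06,0,0],[0,0,0],255],
  [[-0.05,0,0],[0,0,0],255],
  [[-0.04,0,0],[0,0,0],255],
  [[-0.02,0,0],[0,0,0],255],
  [[0,0,0.02],[0,0,0],255],
  [[0,0,0.015],[0,0,0],255],
  [[0,0,0],[0,0,0],255],
  [[0,0,0],[0,0,0],255],
], force=15)

```text
time_s: 7.27
tcp_pos: [0.6364, 0.0252, 0.1917]
tcp_rot: [-180.0, -0.1, 175.9]
ft_force: [-0.4, 0.1, -1.2]
width: 0.022
grasp_force: 15.0
```

jog_arm([
  [[0,0,0.006],[0,0,0],255],
  [[0,0,0.006],[0,0,0],255],
  [[0,0,0.004],[0,0,0],255],
  [[0,0,0.003],[0,0,0],255],
  [[0,0,0.002],[0,0,0],255],
  [[0,0,0],[0,0,0],255],
], force=15)

```text
time_s: 7.77
tcp_pos: [0.6372, 0.0252, 0.1857]
tcp_rot: [-180.0, -0.0, 175.9]
ft_force: [-0.7, 0.1, -0.8]
width: 0.022
grasp_force: 15.0
```

jog_arm([
  [[0,0,0.002],[0,0,0],255],
  [[0,0,0.002],[0,0,0],255],
  [[0,0,0.002],[0,0,0],255],
  [[0,0,0],[0,0,0],255],
], force=15)

```text
time_s: 8.1
tcp_pos: [0.6372, 0.0252, 0.1839]
tcp_rot: [-180.0, -0.0, 175.9]
ft_force: [-0.2, 0.3, -0.6]
width: 0.0219
grasp_force: 15.0
```

jog_arm([
  [[0,0,0.002],[0,0,0],255],
  [[0,0,0.002],[0,0,0],255],
  [[0,0,0],[0,0,0],255],
], force=15)

```text
time_s: 8.35
tcp_pos: [0.6373, 0.0251, 0.183]
tcp_rot: [-180.0, 0.0, 175.9]
ft_force: [-0.7, -0.1, 0.4]
width: 0.0216
grasp_force: 15.0
```

jog_arm([
  [[0,0,0.0015],[0,0,0],255],
  [[0,0,0],[0,0,0],255],
  [[0,0,0],[0,0,0],255],
], force=15)

```text
time_s: 8.6
tcp_pos: [0.6374, 0.0251, 0.1828]
tcp_rot: [-180.0, 0.0, 175.9]
ft_force: [0.6, -0.9, 2.5]
width: 0.0217
grasp_force: 15.0
```

jog_arm([
  [[0,0,0],[0,0,0],180],
  [[0,0,0],[0,0,0],165],
  [[0,0,0],[0,0,0],120],
  [[0,0,0],[0,0,0],110],
  [[0,0,0],[0,0,0],110],
], force=15)

```text
time_s: 9.02
tcp_pos: [0.6372, 0.0253, 0.1822]
tcp_rot: [180.0, -0.0, 175.9]
ft_force: [-0.2, -0.9, -0.5]
width: 0.0432
grasp_force: 0.0
```

Run:
```python
from h import *
s=manip.observe(); print(s["time_s"],s["tcp_pos"],s["tcp_rot"],s["ft_force"],s["width"])
p,d,K,T=grab("wrist"); np.savez("w5.npz",p=p,d=d,K=K,T=T)
blobs(np.load("w5.npz"),.15,.206,(.55,.68,-.03,.08),None,60)
```

```text
9.0167 [0.63720087 0.02532477 0.18221516] [ 1.79995561e+02 -1.44525240e-02  1.75856708e+02] [-0.22569725 -0.88099873 -0.52898371] 0.043186793384313894
blob 7558 px [307. 248.] mean [0.613  0.0228 0.1663] rect c 600.3 15.5 size 93.7 51.0 yaw 8.75 zmax 0.2058
blob 1107 px [386. 302.] mean [0.6301 0.0515 0.1893] rect c 633.5 49.4 size 19.1 8.8 yaw -40.39 zmax 0.206
blob 1188 px [316. 369.] mean [0.6726 0.0219 0.1632] rect c 672.8 22.0 size 23.7 14.5 yaw 88.24 zmax 0.1652
```

jog_arm([
  [[0,0,-0.05],[0,0,0],110],
  [[0,0,-0.1],[0,0,0],0],
  [[0,0,-0.1],[0,0,-0.026],0],
  [[0,0,-0.05],[0,0,-0.026],0],
  [[0.019,-0.06,0],[0,0,0],0],
  [[0.019,-0.09,0],[0,0,0],0],
  [[0.019,-0.12,0],[0,0,0],0],
  [[0.019,-0.12,0],[0,0,0],0],
  [[0.019,-0.12,0],[0,0,0],0],
  [[0.019,-0.12,0],[0,0,0],0],
  [[0.019,-0.1,0],[0,0,0],0],
  [[0.019,-0.07,0],[0,0,0],0],
  [[0.019,-0.04,0],[0,0,0],0],
  [[0,0,0],[0,0,0],0],
  [[0,0,0],[0,0,0],0],
  [[0,0,0],[0,0,0],0],
])

```text
time_s: 10.4
tcp_pos: [0.6092, -0.2295, 0.2724]
tcp_rot: [180.0, 0.0, -174.7]
ft_force: [-0.0, 0.2, 0.6]
width: 0.0869
grasp_force: 0.0
```

Run:
```python
from h import *
s=manip.observe(); print(s["time_s"],s["tcp_pos"],s["tcp_rot"],s["ft_force"],s["width"])
p,d,K,T=grab("wrist"); np.savez("w6.npz",p=p,d=d,K=K,T=T)
blobs(np.load("w6.npz"),.195,.21,(.56,.68,-.26,-.2),.202)
p,d,K,T=grab("top"); np.savez("top6.npz",p=p,d=d,K=K,T=T)
print("spare tab");blobs(np.load("top6.npz"),.195,.215,(.55,.68,-.03,.08),.203)
```

```text
10.4 [ 0.60921905 -0.22948624  0.27243806] [ 1.79984244e+02  1.10072829e-02 -1.74734669e+02] [-0.04317493  0.2350347   0.55372953] 0.08694919822084503
blob 632 px [317. 263.] mean [ 0.6094 -0.2302  0.2015] rect c 609.1 -230.3 size 21.6 9.5 yaw -84.72 zmax 0.204
blob 620 px [317. 300.] mean [ 0.6318 -0.2283  0.2012] rect c 631.2 -228.3 size 21.0 10.6 yaw -84.73 zmax 0.204
spare tab
blob 55 px [291. 195.] mean [0.6355 0.0255 0.2035] rect c 635.7 25.5 size 22.2 9.6 yaw 84.3 zmax 0.2078
```

jog_arm([
  [[0,-0.002,0.06],[0,0,0],0],
  [[0,0,0.08],[0,0,0],60],
  [[0,0,0.08],[0,0,0],110],
  [[0,0,0.05],[0,0,0],140],
  [[0,0,0.025],[0,0,0],160],
  [[0,0,0.01],[0,0,0],160],
  [[0,0,0],[0,0,0],160],
  [[0,0,0],[0,0,0],160],
], force=8)

```text
time_s: 11.17
tcp_pos: [0.61, -0.2308, 0.1822]
tcp_rot: [-179.9, 0.1, -174.7]
ft_force: [0.4, 0.5, 1.0]
width: 0.0482
grasp_force: 0.0
```

jog_arm([
  [[0,0.001,0.004],[0,0,0],255],
  [[0,0,0],[0,0,0],255],
  [[0,0,0],[0,0,0],255],
  [[0,0,0],[0,0,0],255],
  [[0,0,0],[0,0,0],255],
  [[0,0,0],[0,0,0],255],
  [[0,0,0],[0,0,0],255],
], force=8)

```text
time_s: 11.75
tcp_pos: [0.6093, -0.2306, 0.1802]
tcp_rot: [-180.0, 0.0, -174.8]
ft_force: [-0.7, 2.1, 2.9]
width: 0.0221
grasp_force: 8.0
```

jog_arm([
  [[0,0,-0.01],[0,0,0],255],
  [[0,0,-0.015],[0,0,0],255],
  [[0,0,-0.02],[0,0,0],255],
  [[0,0,-0.022],[0,0,0],255],
  [[0,0,0],[0,0,0],255],
  [[0,0,0],[0,0,0],255],
], force=15)

```text
time_s: 12.25
tcp_pos: [0.6094, -0.2308, 0.2006]
tcp_rot: [-180.0, 0.1, -174.8]
ft_force: [0.1, 0.2, -0.8]
width: 0.0218
grasp_force: 15.0
```

jog_arm([
  [[0.03,0,0],[0,0,0],255],
  [[0.06,0,0],[0,0,0],255],
  [[0.08,0,0],[0,0,0],255],
  [[0.08,0,0],[0,0,0],255],
  [[0.05,0,0],[0,0,0],255],
  [[0.02,0,0],[0,0,0],255],
  [[0,0,-0.05],[0,0,0],255],
  [[0,0,-0.05],[0,0,0],255],
  [[0,0,0],[0,0,0],255],
], force=15)

```text
time_s: 13.0
tcp_pos: [0.5151, -0.2401, 0.2329]
tcp_rot: [-179.8, 0.3, -174.7]
ft_force: [1.0, -0.7, 0.3]
width: 0.0218
grasp_force: 15.0
```

jog_arm([
  [[0.015,0.03,0],[0,0,0.026],255],
  [[0.015,0.07,0],[0,0,0.0265],255],
  [[0.015,0.1,0],[0,0,0],255],
  [[0.015,0.12,0],[0,0,0],255],
  [[0.015,0.12,0],[0,0,0],255],
  [[0.014,0.12,0],[0,0,0],255],
  [[0,0.12,0],[0,0,0],255],
  [[0,0.1,0],[0,0,0],255],
  [[0,0.07,0],[0,0,0],255],
  [[0,0.04,0.03],[0,0,0],255],
  [[0,0.02,0.04],[0,0,0],255],
  [[0,0,0.03],[0,0,0],255],
  [[0,0,0],[0,0,0],255],
  [[0,0,0],[0,0,0],255],
], force=15)

```text
time_s: 14.17
tcp_pos: [0.5033, 0.0328, 0.1987]
tcp_rot: [-179.9, -0.1, 175.7]
ft_force: [-0.1, -0.0, -0.5]
width: 0.0219
grasp_force: 15.0
```

Run:
```python
from h import *
s=manip.observe(); print(s["time_s"],s["tcp_pos"],s["tcp_rot"],s["ft_force"],s["width"])
p,d,K,T=grab("wrist"); np.savez("w7.npz",p=p,d=d,K=K,T=T); f=np.load("w7.npz")
print("held");blobs(f,.18,.225,(.47,.55,-.03,.08),None)
print("rods"); blobs(f,.148,.16,(.55,.61,-.03,.09),None)
```

```text
14.1667 [0.50325421 0.03284659 0.19866454] [-1.79924480e+02 -1.32019245e-01  1.75721034e+02] [-0.08021595 -0.02656941 -0.5363622 ] 0.02191483303858886
held
blob 3312 px [319. 303.] mean [0.4964 0.0335 0.2017] rect c 497.0 33.5 size 43.8 10.0 yaw 85.6 zmax 0.224
rods
blob 31 px [320. 369.] mean [0.5515 0.0301 0.159 ] rect c 551.8 30.1 size 7.1 2.5 yaw -78.87 zmax 0.1599
blob 171 px [321. 388.] mean [0.5647 0.0298 0.1556] rect c 563.2 29.8 size 13.1 7.7 yaw -3.86 zmax 0.1597
```

jog_arm([
  [[0,0.0055,-0.012],[0,0,0],255],
  [[0,0,0],[0,0,0],255],
  [[-0.03,0,0],[0,0,0],255],
  [[-0.05,0,0],[0,0,0],255],
  [[-0.06,0,0],[0,0,0],255],
  [[-0.06,0,0],[0,0,0],255],
  [[-0.06,0,0],[0,0,0],255],
  [[-0.045,0,0],[0,0,0],255],
  [[-0.02,0,0],[0,0,0],255],
  [[-0.008,0,0.01],[0,0,0],255],
  [[0,0,0.02],[0,0,0],255],
  [[0,0,0.01],[0,0,0],255],
  [[0,0,0],[0,0,0],255],
  [[0,0,0],[0,0,0],255],
], force=15)

```text
time_s: 15.38
tcp_pos: [0.6028, 0.028, 0.1912]
tcp_rot: [-180.0, -0.0, 175.8]
ft_force: [0.6, 0.3, -0.8]
width: 0.0215
grasp_force: 15.0
```

jog_arm([
  [[0,0,0.006],[0,0,0],255],
  [[0,0,0.006],[0,0,0],255],
  [[0,0,0.005],[0,0,0],255],
  [[0,0,0.003],[0,0,0],255],
  [[0,0,0.002],[0,0,0],255],
  [[0,0,0],[0,0,0],255],
  [[0,0,0],[0,0,0],255],
], force=15)

```text
time_s: 15.97
tcp_pos: [0.6036, 0.028, 0.1848]
tcp_rot: [-180.0, 0.0, 175.8]
ft_force: [0.0, -0.2, -0.5]
width: 0.0215
grasp_force: 15.0
```

jog_arm([
  [[0,0,0.002],[0,0,0],255],
  [[0,0,0.002],[0,0,0],255],
  [[0,0,0.002],[0,0,0],255],
  [[0,0,0],[0,0,0],255],
], force=15)

```text
time_s: 16.3
tcp_pos: [0.6036, 0.0279, 0.1832]
tcp_rot: [-180.0, 0.0, 175.8]
ft_force: [0.1, -0.1, 0.0]
width: 0.0217
grasp_force: 15.0
```

jog_arm([
  [[0,0,0.002],[0,0,0],255],
  [[0,0,0.001],[0,0,0],255],
  [[0,0,0],[0,0,0],255],
  [[0,0,0],[0,0,0],255],
], force=15)

```text
time_s: 16.63
tcp_pos: [0.6038, 0.0277, 0.1828]
tcp_rot: [-180.0, 0.1, 175.8]
ft_force: [-1.3, -1.7, 4.7]
width: 0.0216
grasp_force: 15.0
```

jog_arm([
  [[0,0,-0.001],[0,0,0],255],
  [[0,0,0],[0,0,0],180],
  [[0,0,0],[0,0,0],165],
  [[0,0,0],[0,0,0],120],
  [[0,0,0],[0,0,0],110],
  [[0,0,0],[0,0,0],110],
  [[0,0,-0.05],[0,0,0],110],
  [[0,0,-0.1],[0,0,0],0],
  [[0,0,-0.1],[0,0,-0.026],0],
  [[0,0,-0.05],[0,0,-0.0265],0],
], force=15)

```text
time_s: 17.47
tcp_pos: [0.6049, 0.0281, 0.2763]
tcp_rot: [-180.0, 0.3, -174.5]
ft_force: [0.6, -0.7, 0.8]
width: 0.062
grasp_force: 0.0
```

Run:
```python
from h import *
s=manip.observe(); print(s["time_s"],s["tcp_pos"],s["tcp_rot"],s["ft_force"],s["width"])
p,d,K,T=grab("wrist"); np.savez("w8.npz",p=p,d=d,K=K,T=T); f=np.load("w8.npz")
blobs(f,.195,.213,(.55,.68,-.03,.08),.204)
plan([.6315,-.2281,.2724],-174.7)
```

```text
17.4667 [0.60490908 0.02807995 0.27631   ] [-179.98826298    0.32274146 -174.52767874] [ 0.5950622  -0.70342412  0.75114278] 0.06200183504964374
blob 651 px [320. 259.] mean [0.6037 0.0288 0.2027] rect c 603.3 28.9 size 22.1 10.3 yaw 86.41 zmax 0.2059
blob 566 px [308. 310.] mean [0.6359 0.0248 0.2021] rect c 634.2 25.0 size 21.9 10.8 yaw -84.51 zmax 0.2059
turn frac [-0.      0.0033  0.002 ] then shift mm [  -1.78 -257.51    6.32] frac [-0.0059 -0.8584  0.0211]
```

jog_arm([
  [[0,-0.06,0],[0,0,0],0],
  [[0,-0.1,0],[0,0,0],0],
  [[0,-0.12,0],[0,0,0],0],
  [[0,-0.12,0],[0,0,0],0],
  [[0,-0.12,0],[0,0,0],0],
  [[-0.006,-0.12,0],[0,0,0],0],
  [[0,-0.11,0],[0,0,0],0],
  [[0,-0.07,0],[0,0,0],0],
  [[0,-0.038,0],[0,0,0],0],
  [[0,0,0.02],[0,0,0],0],
  [[0,0,0],[0,0,0],0],
  [[0,0,0],[0,0,0],0],
])

```text
time_s: 18.52
tcp_pos: [0.6285, -0.2269, 0.2656]
tcp_rot: [180.0, -0.1, -174.7]
ft_force: [0.6, 0.5, -0.3]
width: 0.0868
grasp_force: 0.0
```

Run:
```python
from h import *
s=manip.observe(); print(s["time_s"],s["tcp_pos"],s["tcp_rot"],s["ft_force"],s["width"])
p,d,K,T=grab("wrist"); np.savez("w9.npz",p=p,d=d,K=K,T=T); f=np.load("w9.npz")
blobs(f,.195,.213,(.55,.68,-.28,-.18),.202)
```

```text
18.5167 [ 0.62845146 -0.22687049  0.26558202] [ 1.79950989e+02 -8.25344825e-02 -1.74728977e+02] [ 0.58995746  0.46293436 -0.29531858] 0.08675500305022384
blob 680 px [315. 273.] mean [ 0.6321 -0.2282  0.2013] rect c 631.6 -228.1 size 21.6 9.9 yaw -84.73 zmax 0.204
```

jog_arm([
  [[-0.0105,-0.005,0.05],[0,0,0],0],
  [[0,0,0.08],[0,0,0],60],
  [[0,0,0.07],[0,0,0],110],
  [[0,0,0.045],[0,0,0],140],
  [[0,0,0.025],[0,0,0],160],
  [[0,0,0.01],[0,0,0],160],
  [[0,0,0],[0,0,0],160],
  [[0,0,0],[0,0,0],160],
], force=8)

```text
time_s: 19.23
tcp_pos: [0.6327, -0.2291, 0.1837]
tcp_rot: [-180.0, 0.1, -174.7]
ft_force: [0.4, 0.3, 0.3]
width: 0.0479
grasp_force: 0.0
```

jog_arm([
  [[0.002,0.003,0.007],[0,0,0],255],
  [[0,0,0],[0,0,0],255],
  [[0,0,0],[0,0,0],255],
  [[0,0,0],[0,0,0],255],
  [[0,0,0],[0,0,0],255],
  [[0,0,0],[0,0,0],255],
  [[0,0,0],[0,0,0],255],
], force=8)

```text
time_s: 19.82
tcp_pos: [0.6315, -0.2285, 0.1807]
tcp_rot: [-180.0, 0.0, -174.8]
ft_force: [-0.2, 0.9, 1.6]
width: 0.0217
grasp_force: 8.0
```

jog_arm([
  [[0,0,-0.01],[0,0,0],255],
  [[0,0,-0.015],[0,0,0],255],
  [[0,0,-0.02],[0,0,0],255],
  [[0,0,-0.022],[0,0,0],255],
  [[0,0,0],[0,0,0],255],
  [[0,0,0],[0,0,0],255],
], force=30)

```text
time_s: 20.32
tcp_pos: [0.6316, -0.2286, 0.2012]
tcp_rot: [-180.0, 0.1, -174.8]
ft_force: [0.9, -1.2, -1.3]
width: 0.0217
grasp_force: 30.0
```

jog_arm([
  [[0.03,0,0],[0,0,0],255],
  [[0.06,0,0],[0,0,0],255],
  [[0.08,0,0],[0,0,0],255],
  [[0.09,0,0],[0,0,0],255],
  [[0.07,0,0],[0,0,0],255],
  [[0.04,0,0],[0,0,0],255],
  [[0.013,0,-0.03],[0,0,0],255],
  [[0,0,-0.07],[0,0,0],255],
  [[0,0.02,-0.07],[0,0,0.0106],255],
  [[-0.016,0.06,-0.03],[0,0,0],255],
  [[0,0.1,0],[0,0,0],255],
  [[0,0.12,0],[0,0,0],255],
  [[0,0.12,0],[0,0,0],255],
  [[0,0.12,0],[0,0,0],255],
  [[0,0.12,0],[0,0,0],255],
  [[0,0.12,0],[0,0,0],255],
  [[0,0.12,0],[0,0,0],255],
  [[0,0.12,0],[0,0,0],255],
  [[0,0.12,0],[0,0,0],255],
  [[0,0.08,0],[0,0,0],255],
], force=30)

```text
time_s: 21.98
tcp_pos: [0.5003, 0.1296, 0.2612]
tcp_rot: [180.0, 0.1, -176.6]
ft_force: [-0.9, 0.3, -0.6]
width: 0.0217
grasp_force: 30.0
```

jog_arm([
  [[0,0.03,0],[0,0,0],255],
  [[0,0.01,0],[0,0,0],255],
  [[0,0,0],[0,0,0],255],
  [[0,0,0],[0,0,0],255],
  [[0,0,0],[0,0,0],255],
])

```text
time_s: 22.4
tcp_pos: [0.4997, 0.1375, 0.2605]
tcp_rot: [-180.0, -0.0, -176.8]
ft_force: [-0.9, 0.1, -0.8]
width: 0.0219
grasp_force: 30.0
```

Run:
```python
from h import *
s=manip.observe(); print(s["time_s"],s["tcp_pos"],s["tcp_rot"],s["ft_force"],s["width"])
p,d,K,T=grab("wrist"); np.savez("w10.npz",p=p,d=d,K=K,T=T); f=np.load("w10.npz")
cv2.imwrite("pics/w10.png",p[:,:,::-1])
print("held");blobs(f,.215,.285,(.45,.55,.09,.2),None)
print("block");blobs(f,.079,.092,(.5,.66,.16,.33),.085,200)
print("spare tabs");blobs(f,.195,.213,(.55,.68,-.03,.08),.204)
```

```text
22.4 [0.49974877 0.13749874 0.26050459] [-1.79988774e+02 -5.34955655e-03 -1.76779798e+02] [-0.94874103  0.08991085 -0.75798257] 0.02192864629643311
held
blob 3965 px [318. 300.] mean [0.4939 0.1372 0.2573] rect c 494.6 137.3 size 44.1 12.3 yaw -86.7 zmax 0.285
block
spare tabs
```

View pics/w10.png

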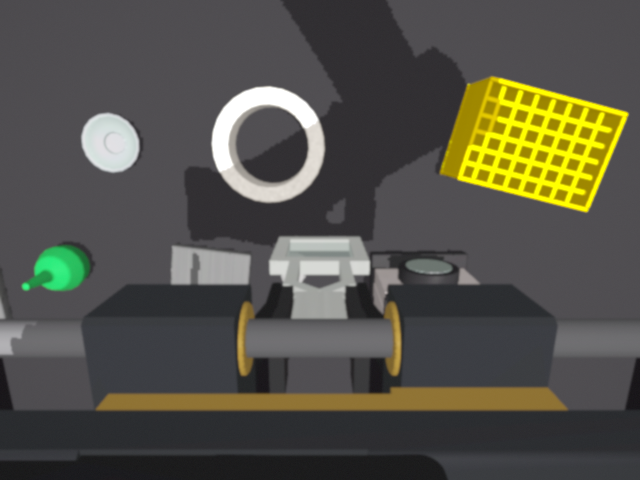

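The view shows the lamp's lens (428,268), while its slot is hidden behind the right finger (430,310). The held holder's frame is at (318,255). I'll back off towards the robot to see the slot.

jog_arm([
  [[0.06,0,-0.03],[0,0,0],255],
  [[0.09,0,-0.05],[0,0,0],255],
  [[0.08,0,-0.03],[0,0,0],255],
  [[0.03,0,-0.01],[0,0,0],255],
  [[0,0,0],[0,0,0],255],
  [[0,0,0],[0,0,0],255],
  [[0,0,0],[0,0,0],255],
])

```text
time_s: 23.03
tcp_pos: [0.4224, 0.134, 0.2959]
tcp_rot: [-180.0, -0.0, -176.7]
ft_force: [-0.3, 0.1, -0.9]
width: 0.0217
grasp_force: 30.0
```

Run:
```python
from h import *
s=manip.observe(); print(s["time_s"],s["tcp_pos"],s["tcp_rot"],s["ft_force"],s["width"])
p,d,K,T=grab("wrist"); np.savez("w11.npz",p=p,d=d,K=K,T=T); f=np.load("w11.npz")
z=lambda p,x,y,w,h,k:cv2.resize(p[y:y+h,x:x+w,::-1],None,fx=k,fy=k,interpolation=cv2.INTER_CUBIC)
cv2.imwrite("pics/w11.png",z(p,340,180,200,150,4))
print("held");blobs(f,.23,.325,(.36,.48,.09,.2),None)
print("block");blobs(f,.079,.092,(.5,.66,.16,.33),.085,100)
print("slot inside");blobs(f,.0,.075,(.56,.6,.2,.28),.085,20)
```

```text
23.0333 [0.4224046  0.13399749 0.29592078] [-1.79980080e+02 -2.35797244e-02 -1.76733369e+02] [-0.26193801  0.14611217 -0.85190117] 0.021705725174604198
held
blob 4307 px [318. 298.] mean [0.4168 0.1337 0.289 ] rect c 419.5 133.9 size 43.9 16.9 yaw -86.67 zmax 0.3216
blob 22 px [350. 366.] mean [0.4289 0.1453 0.3212] rect c 428.6 145.4 size 6.2 0.5 yaw 4.73 zmax 0.3233
block
slot inside
```

View pics/w11.png

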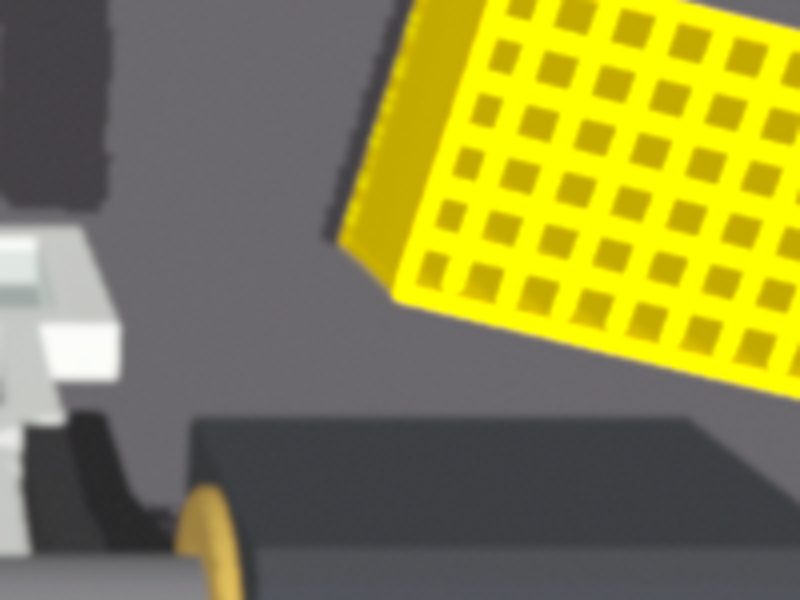

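This crop shows only the tip box and the gripper (no lamp), because image-down is world +x. I went the wrong way and need to go forward.

jog_arm([
  [[-0.05,0,0],[0,0,0],255],
  [[-0.1,0,0],[0,0,0],255],
  [[-0.12,0,0],[0,0,0],255],
  [[-0.12,0,0],[0,0,0],255],
  [[-0.09,0,0],[0,0,0],255],
  [[-0.05,0,0],[0,0,0],255],
  [[-0.02,0,0],[0,0,0],255],
  [[0,0,0],[0,0,0],255],
  [[0,0,0],[0,0,0],255],
  [[0,0,0],[0,0,0],255],
])

```text
time_s: 23.92
tcp_pos: [0.5858, 0.1435, 0.2964]
tcp_rot: [-180.0, -0.0, -176.7]
ft_force: [0.2, -0.4, 0.1]
width: 0.0216
grasp_force: 30.0
```

Run:
```python
from h import *
s=manip.observe(); print(s["time_s"],s["tcp_pos"],s["tcp_rot"],s["ft_force"],s["width"])
p,d,K,T=grab("wrist"); np.savez("w12.npz",p=p,d=d,K=K,T=T); f=np.load("w12.npz")
z=lambda p,x,y,w,h,k:cv2.resize(p[y:y+h,x:x+w,::-1],None,fx=k,fy=k,interpolation=cv2.INTER_CUBIC)
cv2.imwrite("pics/w12.png",z(p,340,180,200,150,4))
print("held");blobs(f,.3,.325,(.54,.62,.09,.2),.31)
print("block");blobs(f,.079,.092,(.5,.61,.16,.33),.085,100)
print("slot inside");blobs(f,.0,.078,(.555,.6,.205,.285),.085,20)
```

```text
23.9167 [0.5857661  0.14353777 0.29635767] [-1.79991666e+02 -3.52282050e-02 -1.76679060e+02] [ 0.15405382 -0.4255671   0.07756671] 0.02159031504174064
held
blob 1479 px [319. 309.] mean [0.577  0.1432 0.3094] rect c 575.4 143.0 size 47.1 9.3 yaw -86.67 zmax 0.3218
blob 23 px [287. 366.] mean [0.5934 0.1332 0.3217] rect c 601.0 132.4 size 8.1 0.7 yaw -0.6 zmax 0.3243
blob 23 px [350. 366.] mean [0.5921 0.1548 0.322 ] rect c 599.6 156.4 size 8.1 0.6 yaw 7.28 zmax 0.3249
block
blob 4111 px [431. 211.] mean [0.5751 0.2441 0.0848] rect c 576.3 243.9 size 93.2 46.3 yaw -86.65 zmax 0.0885
slot inside
blob 126 px [391. 183.] mean [0.5558 0.2124 0.0466] rect c 552.5 207.2 size 25.8 6.6 yaw 84.03 zmax 0.078
blob 878 px [429. 211.] mean [0.5802 0.2521 0.05  ] rect c 574.7 242.6 size 60.6 10.9 yaw -86.65 zmax 0.078
```

View pics/w12.png

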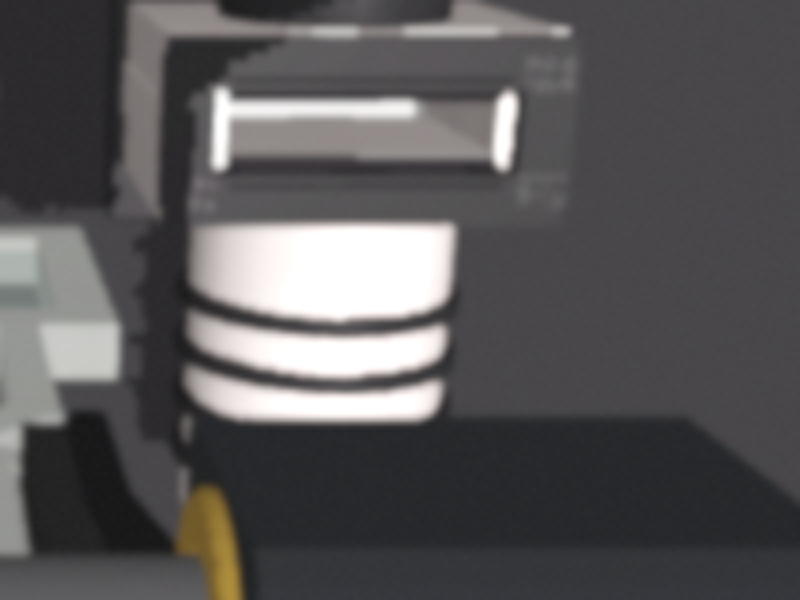

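The crop shows the slot mouth at about (431,212) in full-image pixels (crop 215–520 × 88–172), open and clear. I compute the mouth centre from the ray while moving over it.

jog_arm([
  [[0.016,0.03,0],[0,0,0],255],
  [[0,0.07,0],[0,0,0],255],
  [[0,0.09,0],[0,0,0],255],
  [[0,0.08,0],[0,0,0],255],
  [[0,0.05,0],[0,0,0],255],
  [[0,0.017,0.05],[0,0,0],255],
  [[0,0,0.08],[0,0,0],255],
  [[0,0,0.07],[0,0,0],255],
  [[0,0,0.03],[0,0,0],255],
  [[0,0,0.01],[0,0,0],255],
  [[0,0,0],[0,0,0],255],
  [[0,0,0],[0,0,0],255],
])

```text
time_s: 24.97
tcp_pos: [0.5765, 0.2446, 0.226]
tcp_rot: [180.0, 0.1, -176.7]
ft_force: [-0.2, -0.2, -0.2]
width: 0.0217
grasp_force: 30.0
```

Run:
```python
from h import *
f=np.load("w12.npz"); print(rays([[431.25,212.2],[392.5,212],[470,212]],f["K"],f["T"],.085))
s=manip.observe(); print(s["time_s"],s["tcp_pos"],s["tcp_rot"],s["ft_force"])
p,d,K,T=grab("scene"); np.savez("s13.npz",p=p,d=d,K=K,T=T)
z=lambda p,x,y,w,h,k:cv2.resize(p[y:y+h,x:x+w,::-1],None,fx=k,fy=k,interpolation=cv2.INTER_CUBIC)
cv2.imwrite("pics/s13.png",z(p,370,250,120,100,6))
```

```text
[[0.57568099 0.24423429 0.085     ]
 [0.5775266  0.20954936 0.085     ]
 [0.57347433 0.27887822 0.085     ]]
24.9667 [0.57650568 0.244623   0.22596043] [ 1.79954045e+02  1.37801668e-01 -1.76677237e+02] [-0.16343614 -0.15397082 -0.23850354]
```

View pics/s13.png

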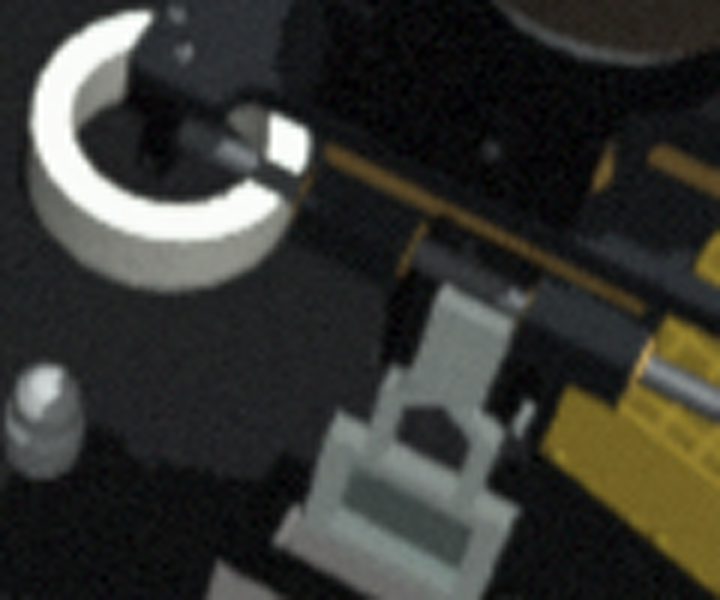

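The scene crop shows the rear holder upright in the fingers (tab 465,330) just above the lamp's mouth. I trim about 1 mm and lower it.

jog_arm([
  [[0.003,-0.001,0.02],[0,0,0],255],
  [[0,0,0.02],[0,0,0],255],
  [[0,0,0],[0,0,0],255],
  [[0,0,0],[0,0,0],255],
  [[0,0,0.008],[0,0,0],255],
  [[0,0,0.006],[0,0,0],255],
  [[0,0,0],[0,0,0],255],
  [[0,0,0],[0,0,0],255],
])

```text
time_s: 25.68
tcp_pos: [0.575, 0.2439, 0.208]
tcp_rot: [-180.0, -0.0, -176.7]
ft_force: [0.1, -0.6, -0.6]
width: 0.0215
grasp_force: 30.0
```

jog_arm([
  [[0.001,0,0.007],[0,0,0],255],
  [[0,0,0.007],[0,0,0],255],
  [[0,0,0.007],[0,0,0],255],
  [[0,0,0],[0,0,0],255],
])

```text
time_s: 26.02
tcp_pos: [0.5744, 0.2439, 0.2012]
tcp_rot: [-180.0, -0.1, -176.7]
ft_force: [0.1, 0.1, -1.4]
width: 0.0218
grasp_force: 30.0
```

jog_arm([
  [[-0.002,0,0.008],[0,0,0],255],
  [[0,0,0.009],[0,0,0],255],
  [[0,0,0.009],[0,0,0],255],
  [[0,0,0.009],[0,0,0],255],
  [[0,0,0],[0,0,0],255],
])

```text
time_s: 26.43
tcp_pos: [0.5749, 0.2438, 0.1905]
tcp_rot: [-180.0, -0.1, -176.7]
ft_force: [-0.0, -0.4, -0.5]
width: 0.0215
grasp_force: 30.0
```

jog_arm([
  [[0,0,0.009],[0,0,0],255],
  [[0,0,0.009],[0,0,0],255],
  [[0,0,0.009],[0,0,0],255],
  [[0,0,0.009],[0,0,0],255],
  [[0,0,0.005],[0,0,0],255],
  [[0,0,0],[0,0,0],255],
  [[0,0,0],[0,0,0],255],
])

```text
time_s: 27.02
tcp_pos: [0.5753, 0.244, 0.179]
tcp_rot: [-180.0, -0.0, -176.7]
ft_force: [0.5, -0.5, -0.7]
width: 0.0215
grasp_force: 30.0
```

jog_arm([
  [[0,0,0.008],[0,0,0],255],
  [[0,0,0.007],[0,0,0],255],
  [[0,0,0.005],[0,0,0],255],
  [[0,0,0.003],[0,0,0],255],
  [[0,0,0],[0,0,0],255],
  [[0,0,0],[0,0,0],255],
], force=40)

```text
time_s: 27.52
tcp_pos: [0.5753, 0.244, 0.1721]
tcp_rot: [-180.0, -0.0, -176.7]
ft_force: [0.2, 0.3, -0.4]
width: 0.0214
grasp_force: 40.0
```

jog_arm([
  [[0,0,0.002],[0,0,0],255],
  [[0,0,0.002],[0,0,0],255],
  [[0,0,0.002],[0,0,0],255],
  [[0,0,0],[0,0,0],255],
])

```text
time_s: 27.85
tcp_pos: [0.5753, 0.244, 0.1703]
tcp_rot: [-180.0, -0.0, -176.7]
ft_force: [0.1, 0.2, -0.2]
width: 0.0216
grasp_force: 40.0
```

jog_arm([
  [[0,0,0.002],[0,0,0],255],
  [[0,0,0.002],[0,0,0],255],
  [[0,0,0.002],[0,0,0],255],
  [[0,0,0],[0,0,0],255],
])

```text
time_s: 28.18
tcp_pos: [0.5752, 0.244, 0.1684]
tcp_rot: [-180.0, -0.0, -176.7]
ft_force: [-0.1, -0.2, -0.8]
width: 0.0215
grasp_force: 40.0
```

jog_arm([
  [[0,0,0.002],[0,0,0],255],
  [[0,0,0.002],[0,0,0],255],
  [[0,0,0.002],[0,0,0],255],
  [[0,0,0],[0,0,0],255],
])

```text
time_s: 28.52
tcp_pos: [0.5753, 0.244, 0.1667]
tcp_rot: [-180.0, -0.0, -176.7]
ft_force: [0.1, 0.8, -0.6]
width: 0.0217
grasp_force: 40.0
```

jog_arm([
  [[0,0,0.002],[0,0,0],255],
  [[0,0,0.002],[0,0,0],255],
  [[0,0,0.002],[0,0,0],255],
  [[0,0,0],[0,0,0],255],
])

```text
time_s: 28.85
tcp_pos: [0.5752, 0.244, 0.1648]
tcp_rot: [-180.0, -0.0, -176.7]
ft_force: [0.3, -0.9, -1.2]
width: 0.0212
grasp_force: 40.0
```

jog_arm([
  [[0,0,0.002],[0,0,0],255],
  [[0,0,0.002],[0,0,0],255],
  [[0,0,0.002],[0,0,0],255],
  [[0,0,0],[0,0,0],255],
])

```text
time_s: 29.18
tcp_pos: [0.5752, 0.244, 0.163]
tcp_rot: [-180.0, -0.0, -176.7]
ft_force: [0.5, 0.2, -0.9]
width: 0.0215
grasp_force: 40.0
```

jog_arm([
  [[0,0,0.002],[0,0,0],255],
  [[0,0,0.002],[0,0,0],255],
  [[0,0,0.002],[0,0,0],255],
  [[0,0,0],[0,0,0],255],
])

```text
time_s: 29.52
tcp_pos: [0.5752, 0.244, 0.1612]
tcp_rot: [-180.0, -0.0, -176.7]
ft_force: [0.3, 0.3, -0.2]
width: 0.0217
grasp_force: 40.0
```

jog_arm([
  [[0,0,0.002],[0,0,0],255],
  [[0,0,0.002],[0,0,0],255],
  [[0,0,0.002],[0,0,0],255],
  [[0,0,0],[0,0,0],255],
])

```text
time_s: 29.85
tcp_pos: [0.5752, 0.244, 0.1594]
tcp_rot: [-180.0, -0.0, -176.7]
ft_force: [-0.1, -0.6, -0.0]
width: 0.0213
grasp_force: 40.0
```

jog_arm([
  [[0,0,0.002],[0,0,0],255],
  [[0,0,0.002],[0,0,0],255],
  [[0,0,0.002],[0,0,0],255],
  [[0,0,0],[0,0,0],255],
])

```text
time_s: 30.18
tcp_pos: [0.5752, 0.244, 0.1576]
tcp_rot: [-180.0, -0.0, -176.7]
ft_force: [-0.2, -0.9, 0.2]
width: 0.0214
grasp_force: 40.0
```

jog_arm([
  [[0,0,0.002],[0,0,0],255],
  [[0,0,0.002],[0,0,0],255],
  [[0,0,0],[0,0,0],255],
])

```text
time_s: 30.43
tcp_pos: [0.5755, 0.2441, 0.1569]
tcp_rot: [180.0, 0.0, -176.7]
ft_force: [-0.9, -0.3, 1.7]
width: 0.0214
grasp_force: 40.0
```

jog_arm([
  [[0,0,0.002],[0,0,0],255],
  [[0,0,0],[0,0,0],255],
])

```text
time_s: 30.6
tcp_pos: [0.5757, 0.2442, 0.1568]
tcp_rot: [180.0, 0.1, -176.7]
ft_force: [-0.9, -0.6, 3.5]
width: 0.0212
grasp_force: 40.0
```

jog_arm([
  [[0,0,0.002],[0,0,0],255],
  [[0,0,0.002],[0,0,0],255],
  [[0,0,0],[0,0,0],255],
  [[0,0,0],[0,0,0],255],
])

```text
time_s: 30.93
tcp_pos: [0.5762, 0.2443, 0.1568]
tcp_rot: [180.0, 0.2, -176.7]
ft_force: [-1.7, 0.1, 6.9]
width: 0.0215
grasp_force: 40.0
```

jog_arm([
  [[0.001,0,0.002],[0,0,0],255],
  [[0,0,0.001],[0,0,0],255],
  [[0,0,0],[0,0,0],255],
  [[0,0,0],[0,0,0],255],
  [[0,0,0],[0,0,0],255],
  [[0,0,0],[0,0,0],255],
  [[0,0,0],[0,0,0],255],
  [[0,0,0],[0,0,0],255],
])

```text
time_s: 31.6
tcp_pos: [0.5763, 0.2443, 0.1568]
tcp_rot: [180.0, 0.2, -176.6]
ft_force: [-0.8, 0.5, 10.1]
width: 0.0215
grasp_force: 40.0
```

Pressed at about 10 N for over half a second. Easing off, releasing and backing away.

jog_arm([
  [[0,0,0],[0,0,0],255],
  [[0,0,-0.003],[0,0,0],255],
  [[0,0,-0.003],[0,0,0],255],
  [[0,0,-0.001],[0,0,0],255],
  [[0,0,0],[0,0,0],180],
  [[0,0,0],[0,0,0],160],
  [[0,0,0],[0,0,0],110],
  [[0,0,0],[0,0,0],100],
  [[0,0,0],[0,0,0],100],
  [[0,0,-0.03],[0,0,0],100],
  [[0,0,-0.08],[0,0,0],100],
  [[0,0,-0.12],[0,0,0],100],
  [[0,0,-0.12],[0,0,0],100],
  [[0,-0.1,-0.1],[0,0,0],100],
  [[0,-0.12,-0.05],[0,0,0],100],
  [[0,-0.1,0],[0,0,0],100],
  [[0,0,0],[0,0,0],100],
  [[0,0,0],[0,0,0],100],
  [[0,0,0],[0,0,0],100],
])

```text
time_s: 33.18
tcp_pos: [0.5804, 0.1487, 0.3056]
tcp_rot: [180.0, 0.0, -176.7]
ft_force: [1.0, 1.1, 0.3]
width: 0.0528
grasp_force: 0.0
```

Run:
```python
from h import *
s=manip.observe(); print(s["time_s"],s["tcp_pos"],s["tcp_rot"],s["ft_force"],s["width"])
p,d,K,T=grab("wrist"); np.savez("w14.npz",p=p,d=d,K=K,T=T); f=np.load("w14.npz")
print("rear tab");blobs(f,.165,.19,(.54,.62,.19,.3),.179)
p,d,K,T=grab("scene"); np.savez("s14.npz",p=p,d=d,K=K,T=T); f=np.load("s14.npz")
print("rear tab scene");blobs(f,.165,.19,(.54,.62,.19,.3),.179)
print("spare tabs");blobs(f,.19,.215,(.55,.68,-.03,.08),.204)
cv2.imwrite("pics/s14.png",cv2.resize(p[150:400,150:500,::-1],None,fx=2.2,fy=2.2))
```

```text
33.1833 [0.58043736 0.14869494 0.30562679] [ 1.79984680e+02  2.33571099e-03 -1.76713231e+02] [1.03793844 1.08775264 0.28794585] 0.05281014021950269
rear tab
blob 522 px [452. 240.] mean [0.576  0.2431 0.1759] rect c 575.1 241.9 size 25.5 10.8 yaw -86.7 zmax 0.1799
rear tab scene
blob 103 px [441. 324.] mean [0.5807 0.2454 0.1739] rect c 584.2 245.8 size 22.2 15.5 yaw -87.69 zmax 0.1792
spare tabs
blob 89 px [330. 263.] mean [0.6086 0.0307 0.1996] rect c 611.0 32.6 size 26.0 13.6 yaw 81.53 zmax 0.206
blob 90 px [317. 275.] mean [0.6416 0.027  0.1995] rect c 643.8 29.0 size 25.9 13.0 yaw 86.8 zmax 0.2057
```

View pics/s14.png

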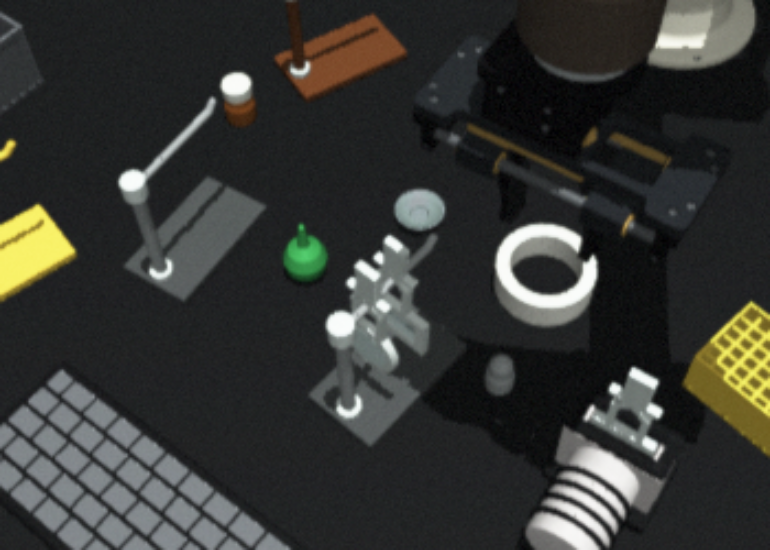

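The picture shows both front holders hanging on the spare rod (370–395,290) and the rear holder upright in the lamp's slot (632,410). The crowded hook is empty and the gripper is clear of everything.

```bash
python3 -c "
from workcell import manip
print(manip.job_done())"
```

```text
the job is handed in; nothing more can be done
None
```

The job is handed in: both front holders hang on the spare hook, and the rear holder stands in the lamp's slot, pressed onto its stop at about 10 N for over half a second; no verdict came back.

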